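# Fasten the gift chest with its hasp and pin

## Task

Fasten the wooden gift chest on the shop table: swing its brass hasp down over the staple eye, flat against the front of the chest, then take the slimmer of the two brass pins from its wooden block and drop it down through the eye until its collar sits on the eye, and let go. The stout pin does not fit: leave it where it stands.

Things in the scene. Friction and masses are not known exactly. Their poses are not given: they have to be found in the camera images.
- hasp (a joint): Angle of the brass hasp hinged at the top front of the wooden gift chest (fixed, 140 deep x 200 wide x 129 mm high). 0 = hanging down, shut against the batten on the chest front, the staple eye through its slot; pi/2 = sticking out level towards the robot; more = tipped further up. Starts at 1.25 to 1.85. The hinge is stiff: the hasp stays where it is left (about 1 N at its end moves it).
- hasp_hinge (a point): Middle of the hasp's level hinge line, which runs along this point's y (chest front, to the left); x points into the chest, z up; fixed to the chest. The hasp is a flat frame 52 mm wide, 5 thick, 81 long from this line; slot 40 wide, 29 to 72 mm from the line. Shut, its front face is 2.5 mm in -x of this line, the batten behind it. Press it down, then push it home on its solid top part, above the eye's ring.
- staple_eye (a point): Centre of the hole of the level brass ring (staple eye) on the chest front: hole 22 mm across, ring 34 across, bar 6 thick, 86 mm above the table. z up, x into the chest, y along its front to the left. From here the hinge line is 32 mm in +x and 42 in +z, the batten front 35 and the chest front 51 mm in +x, the chest top 43 mm up.
- slim_pin_knob (a point): Centre of the upright grip knob (22 mm across, 50 tall) of the slim brass pin, upright in a wooden block (60x60x32 mm, fixed) left or right of the chest. Below the knob a collar 40 across, 4 thick, underside 30 mm below here; then a shank 11 across with tapered tip 80 mm below here, 24 mm deep in the block. 55 to 115 g. Seated in the eye, this point is 33 mm above the eye's centre. z up.
- stout_pin_knob (a point): Centre of the knob of the other brass pin, stouter all over: knob 34 mm across and 50 tall, collar 50 across, shank 26 mm across, too thick for the eye. It stands in a like block on the other side of the chest. Leave it there. z up.

How it is judged:
By the outcome, as a careful person would: the job done as asked, in the order asked, and still so for the second after the job is handed in, with the robot touching nothing.
It also fails if it takes over 42 s, if anything falls off the work surface, if the arm or the gripper's body presses on something with over 40 N, if the wrist force passes 120 N, or if a joint passes its speed limit or range.

## Robot

A 6-joint arm with a two-finger parallel gripper is mounted at the origin on the work surface; the furniture and walls round the work are solid. World frame = base frame: x ahead of the robot, y to its left, z up, the work surface at z = 0. Lengths are in m, angles in rad, forces in N, time in s.
With the tool pointing down it reaches from about 0.375 to 0.9 m from the base axis. Payload 3.1 kg.
Tool frame: the origin (TCP) lies where the fingers leave the gripper's body, on its centre line; the fingertips stand 73 mm ahead of it and the grasp point (between the pads) lies 54 mm ahead of it; z points along the fingers, y is the line along which they close (so a half turn about z gives the same grasp; the last joint's range is limited). The gripper opens to 85 mm and grips with 20 to 120 N. Pads are 22 mm wide; open, the fingers measure 114 mm over their backs; the gripper's body (76 mm by 85 mm) begins 54 mm behind the grasp point. The pads swing forward as they close: fully open they stand 13 mm farther back than shut.
Start: joints at [-1.347, 0.527, 1.433, -0, 1.181, -0.178], TCP at [0.244, -0.575, 0.304] pointing down, gripper open.
Joint ranges: [-3.08, 3.08], [-0.75, 2.2], [0.22, 2.44], [-1.43, 4.57], [0, 2.65], [-2.85, 2.85]. Speed limits (rad/s): [2.79, 2.79, 3.14, 3.14, 3.14, 3.14].

## Interface

Orientations are given as a unit quaternion [x, y, z, w].
In Python, from station import manip gives the robot as it stands.
- The arm moves only by the shell command python3 -m crank 'ROWS' [FORCE]. ROWS is JSON, a list of rows, each an object with "dp": the shift along the tool's x, y, z normalised to -1 to 1, where 1 is 50 cm, a list of three; "delta_rot": the turn, a rotation vector about the tool's x, y, z normalised to -1 to 1, where 1 is 2 pi rad, a list of three; "fingers": the opening, from -1 (shut) to 1 (fully open). A call has 1 to 12 rows; each row shifts and turns the commanded pose from where the row before left it, along the tool's axes as they then stand; what a row does not reach is not made up. A row lasts 1/12 s, in which the tool goes at most 41.7 mm and 7.16 degrees, less where a joint would pass 70% of its speed; a pose out of reach is approached as far as the arm can. A call with a number of a shift or a turn outside -1 to 1 is refused whole. A call with a gripper value outside its range is refused whole. The fingers move at their own pace and stop on an object; FORCE is the grip in N (left out, the last holds). Time passes only in rows, so rows that do not move let the fingers close. It gives the time, the measured TCP pose, the force, the opening and the grip force at its end, in the units of the state.
- manip.sense(): the state, without advancing time (a new reading comes with each control period).
- manip.snapshot(name): name is "side" or "top"; returns (picture, depth): 480x640x3 uint8, red, green, blue; 480x640 float32, m along the optical axis (not along the pixel's ray), 0 where there is no reading.
- manip.camera_model(name): a dict with "fx", "fy", "cx", "cy" (pixels), "origin" and "attitude" of the camera in the world. Camera axes: x right, y up, looking along -z (the intrinsics and any distortion apply to the point x, -y, -z); pixel columns grow to the right and rows downward; lengths in m; the calibration is good to about 2 mm. A picture is of the moment at which its call begins. camera_model takes no time and is no camera call.
- manip.sign_off(): hands the job in; it is judged then, once.
The state is a dict: "t": time; "q": joint angles; "qd": joint speeds; "tau": joint torques, N m; "tcp_pos": TCP position; "tool_rot": TCP orientation; "force": force on the tool from outside, world axes, zero at the start; "ft_torque": the same for the moment, N m; "finger_gap": opening from 0.0 (shut) to 1.0 (fully open); "gripper_force": force on a finger pad.
Only numpy, scipy, OpenCV 4.12 (cv2) and the standard library are available. Lean on these libraries where they do the work, as an engineer would, in place of code of your own. Each camera call takes 0.05 s, during which the arm holds its last target. There are 200 camera calls.

## Working session

There is one attempt and no reset: what is moved stays moved. The work goes in short steps, Python scripts to look and compute and a shell command to move; the robot and the scene stay as the last step left them, time stands still between calls to the robot, and variables do not carry over. Pictures are saved under pics/ and viewed, at most 10 in all, crops included, and the job is handed in when it is done.

```bash
ls; mkdir -p pics; python3 - <<'E'
from station import manip
import cv2,numpy as np
for n in("side","top"):
    p,d=manip.snapshot(n); cv2.imwrite(f"pics/{n}0.png",p[...,::-1]); np.savez(f"{n}0.npz",p=p,d=d)
    print(n,manip.camera_model(n),d.min(),d.max(),(d>0).mean())
print(manip.sense())
E
```

```text
pics
side {'fx': 605.9435814042681, 'fy': 605.9435814042681, 'cx': 327.8479425974511, 'cy': 246.3223418921751, 'origin': array([-0.32406728,  0.37203252,  0.94094841]), 'attitude': array([-0.23004693,  0.35771135,  0.74531072, -0.51345198])} 0.0 3.9998162 0.9855794270833333
top {'fx': 524.9513808956301, 'fy': 524.9513808956301, 'cx': 328.34302161401075, 'cy': 241.40617593397803, 'origin': array([0.38981637, 0.01135177, 1.39329769]), 'attitude': array([ 0.03520955, -0.04811998, -0.70026099,  0.7113925 ])} 0.0 2.3408926 0.9959895833333333
{'t': 0.1, 'q': array([-1.34747780e+00,  5.28376905e-01,  1.43380769e+00, -1.05940064e-05,
        1.18143184e+00, -1.78519273e-01]), 'qd': array([-8.69500473e-04, -4.24598630e-04, -3.23587695e-03, -4.29309538e-04,
       -3.39625084e-05, -9.34450962e-04]), 'tau': array([-5.16483269e-04, -4.43304098e+01, -1.78587019e+01, -3.72311097e-04,
        3.86067884e-03,  1.89448696e-05]), 'tcp_pos': array([ 0.24433959, -0.57468763,  0.30301841]), 'tool_rot': array([ 9.79882703e-01,  1.99571702e-01, -2.75614000e-05, -1.01152995e-03]), 'force': array([ 0.75489246,  0.65595251, -0.04109476]), 'ft_torque': array([-0.04815901,  0.0202405 , -0.014375  ]), 'gripper_force': 0.0, 'finger_gap': 1.000884197489468}
```

View pics/side0.png

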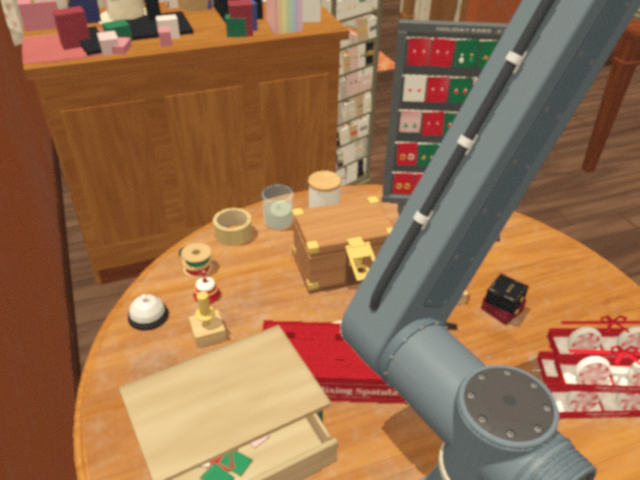

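View pics/top0.png

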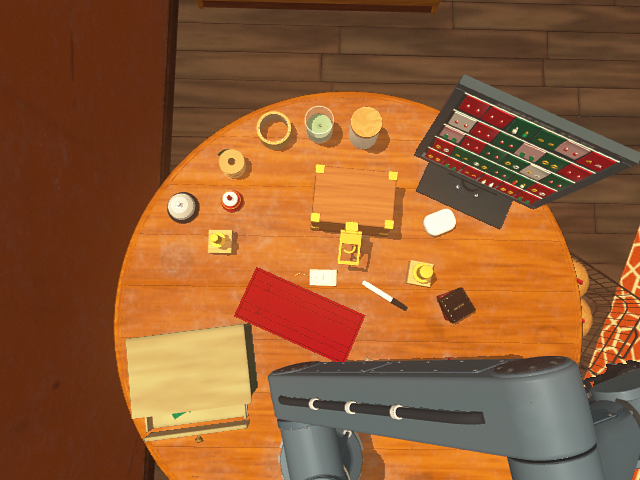

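The top view shows the chest around (353,200), the hasp sticking out to (349,250), the left pin at (220,240) and the right pin at (423,272). The left pin looks slim in the side view, at (204,300). Next I'll measure.

```bash
cat >h.py <<'E'
from station import manip
import numpy as np,cv2
from scipy.spatial.transform import Rotation as R
def cam(n):
    c=manip.camera_model(n); return c,R.from_quat(c['attitude']).as_matrix(),np.array(c['origin'])
def cloud(n,d):
    c,A,o=cam(n); v,u=np.mgrid[:480,:640]
    return (np.stack([(u-c['cx'])/c['fx']*d,-(v-c['cy'])/c['fy']*d,-d],-1))@A.T+o
def ray(n,u,v,z):
    c,A,o=cam(n); r=A@np.array([(u-c['cx'])/c['fx'],-(v-c['cy'])/c['fy'],-1]); return o+r*(z-o[2])/r[2]
def proj(n,P):
    c,A,o=cam(n); p=(np.array(P)-o)@A; return c['cx']-c['fx']*p[...,0]/p[...,2],c['cy']+c['fy']*p[...,1]/p[...,2]
E
python3 - <<'E'
from h import *
f=np.load('top0.npz');P=cloud('top',f['d']);p=f['p']
hsv=cv2.cvtColor(p,cv2.COLOR_RGB2HSV)
cv2.imwrite('pics/crop1.png',cv2.resize(p[205:300,200:450,::-1],None,fx=3.2,fy=3.2,interpolation=cv2.INTER_CUBIC))
m=((hsv[...,0]>20)&(hsv[...,0]<33)&(hsv[...,1]>150)&(hsv[...,2]>110)).astype(np.uint8)
n,l,s,c=cv2.connectedComponentsWithStats(m)
for i in range(1,n):
    if s[i,4]>15 and s[i,1]<300 and 190<c[i][0]<450:
        q=P[l==i]; z=np.sort(q[:,2]); print(s[i],c[i].round(1),q.mean(0).round(4),'z',z[[0,len(z)//2,-3]].round(3))
        t=q[q[:,2]>z[-3]-.012]; print('   top',len(t),t.mean(0).round(4), np.ptp(t,0).round(3))
box=P[170:225,318:392]; print('chest top z',np.median(box[...,2]))
print('table',np.median(P[255:262,260:300,2]))
for v in range(222,270,3): print(v,P[v,336:364:3,2].round(3))
E
```

```text
[288 121   3  11  16] [289.2 125.9] [0.8554 0.0959 0.0476] z [0.043 0.048 0.05 ]
   top 16 [0.8554 0.0959 0.0476] [0.026 0.006 0.01 ]
[316 164   9   9  68] [319.6 168.3] [0.7207 0.0136 0.13  ] z [0.124 0.13  0.135]
   top 68 [0.7207 0.0136 0.13  ] [0.021 0.02  0.012]
[389 171   9   9  66] [392.7 175.3] [ 0.7019 -0.1641  0.1492] z [0.126 0.13  0.135]
   top 66 [ 0.7019 -0.1641  0.1492] [0.328 0.189 1.268]
[311 213   9   9  73] [314.9 216.7] [0.5969 0.0229 0.147 ] z [0.122 0.13  0.135]
   top 70 [0.5966 0.023  0.148 ] [0.219 0.021 1.268]
[385 220   9   9  70] [388.8 223.7] [ 0.5857 -0.1575  0.1292] z [0.125 0.129 0.134]
   top 70 [ 0.5857 -0.1575  0.1292] [0.02 0.02 0.01]
[338 222  24  43 501] [349.9 240.2] [ 0.544  -0.0631  0.1261] z [0.101 0.126 0.137]
   top 279 [ 0.5629 -0.0649  0.1342] [0.199 0.101 1.269]
[209 232  16  16 124] [215.4 238.7] [0.546  0.2696 0.0931] z [0.031 0.065 0.117]
   top 53 [0.5451 0.2662 0.1356] [0.169 0.269 1.286]
[344 246  12   7  24] [350.2 250.1] [ 0.5235 -0.0664  0.0892] z [0.084 0.09  0.093]
   top 24 [ 0.5235 -0.0664  0.0892] [0.015 0.028 0.011]
[412 2
[... 671 characters left out ...]
5  0.13   0.004]
243 [-0.001 -0.001 -0.004  0.121  0.123  0.123  0.119  0.124  0.121  0.   ]
246 [ 0.     0.121 -0.001  0.001 -0.    -0.003  0.093  0.001  0.118 -0.   ]
249 [-0.     0.118 -0.001  0.084  0.002  0.003  0.084 -0.003 -0.001  0.003]
252 [ 0.002  0.117  0.006  0.091  0.09   0.086  0.003  0.107  0.001 -0.001]
255 [ 0.002  0.114 -0.002  0.    -0.001 -0.001  0.002  0.114  0.001 -0.002]
258 [ 0.005  0.109  0.003 -0.004  0.001 -0.002 -0.002  0.115 -0.002 -0.001]
261 [-0.003  0.102  0.103  0.109  0.106  0.114  0.108  0.11   0.004  0.006]
264 [-0.002 -0.005 -0.    -0.     0.107  0.105  0.11   0.101 -0.004  0.003]
267 [ 0.002  0.003  0.002 -0.    -0.01  -0.001 -0.006  0.002 -0.002  0.001]
```

View pics/crop1.png

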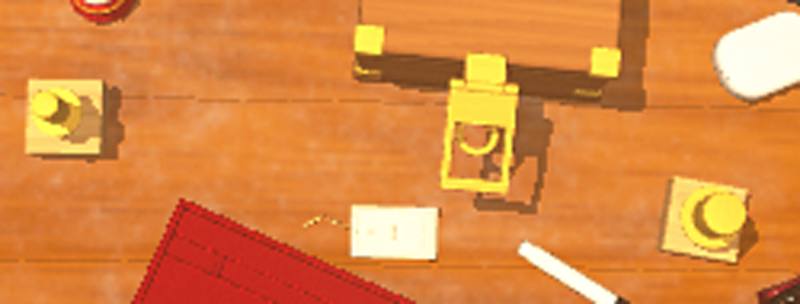

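The left pin is the slim one. The hasp sits at about 1.25 rad and the chest yaw is about -3.6°, which puts the hinge near (0.562,-0.066,0.128). I'll approach with the fingers shut.

```bash
python3 -m crank '[{"dp":[0,0,0],"delta_rot":[0,0,0.0185],"fingers":-1},{"dp":[0,0,0],"delta_rot":[0,0,0.0185],"fingers":-1},{"dp":[0,0,0],"delta_rot":[0,0,0.0185],"fingers":-1},{"dp":[0,0,0],"delta_rot":[0,0,0.0185],"fingers":-1},{"dp":[0.034,-0.07,0],"delta_rot":[0,0,0],"fingers":-1},{"dp":[0.034,-0.07,0],"delta_rot":[0,0,0],"fingers":-1},{"dp":[0.034,-0.07,0],"delta_rot":[0,0,0],"fingers":-1},{"dp":[0.034,-0.07,0],"delta_rot":[0,0,0],"fingers":-1},{"dp":[0.034,-0.07,0],"delta_rot":[0,0,0],"fingers":-1},{"dp":[0.034,-0.07,0],"delta_rot":[0,0,0],"fingers":-1},{"dp":[0.034,-0.07,0],"delta_rot":[0,0,0],"fingers":-1},{"dp":[0.034,-0.07,0],"delta_rot":[0,0,0],"fingers":-1}]' 60
cat >>h.py <<'E'
def cf():  # chest-frame helper: tool position and axes
    s=manip.sense(); T=R.from_quat(s['tool_rot']).as_matrix(); return s,T
def go(tip,ahead): # shift in tool units bringing point 'ahead' mm in front of TCP to tip
    s,T=cf(); p=s['tcp_pos']+T[:,2]*ahead; print('t',s['t'],'pt',p.round(4),'x-yaw',np.degrees(np.arctan2(T[1,0],T[0,0])).round(2),'z',T[:,2].round(4),'units',(T.T@(np.array(tip)-p)/.5).round(4),'gap',round(s['finger_gap'],3),'F',s['force'].round(1))
E
python3 -c "
from h import *
go([.5315,-.0637,.150],.073)"
```

```text
t: 1.1
tcp_pos: [0.3982, -0.3025, 0.3037]
tool_rot: [0.999, -0.032, -0.0, -0.0]
force: [-0.0, -0.2, -0.2]
finger_gap: 0.003
gripper_force: 0.0
t 1.1 pt [ 0.3982 -0.3024  0.2307] x-yaw -3.65 z [-4.e-04  6.e-04 -1.e+00] units [ 0.2358 -0.4933  0.1615] gap 0.003 F [-0.  -0.2 -0.2]
```

```bash
python3 -m crank '[{"dp":[0.034,-0.07,0],"delta_rot":[0,0,0],"fingers":-1},{"dp":[0.034,-0.07,0],"delta_rot":[0,0,0],"fingers":-1},{"dp":[0.034,-0.07,0],"delta_rot":[0,0,0],"fingers":-1},{"dp":[0.034,-0.07,0],"delta_rot":[0,0,0],"fingers":-1},{"dp":[0.034,-0.07,0],"delta_rot":[0,0,0],"fingers":-1},{"dp":[0.034,-0.07,0],"delta_rot":[0,0,0],"fingers":-1},{"dp":[0.03,-0.07,0],"delta_rot":[0,0,0],"fingers":-1},{"dp":[0,0,0.05],"delta_rot":[0,0,0],"fingers":-1},{"dp":[0,0,0.05],"delta_rot":[0,0,0],"fingers":-1},{"dp":[0,0,0.03],"delta_rot":[0,0,0],"fingers":-1},{"dp":[0,0,0],"delta_rot":[0,0,0],"fingers":-1}]'
python3 - <<'E'
from h import *
go([.5315,-.0637,.150],.073)
p,d=manip.snapshot('side'); np.savez('side1.npz',p=p,d=d)
for n,P in dict(hinge=[.5624,-.0656,.128],eye=[.5305,-.0636,.086],tip=[.5315,-.0637,.166]).items():
    u,v=proj('side',P); print(n,u,v); cv2.circle(p,(int(round(u)),int(round(v))),1,(0,255,255),-1)
cv2.imwrite('pics/side1.png',cv2.resize(p[170:370,190:460,::-1],None,fx=2.9,fy=2.9,interpolation=cv2.INTER_CUBIC))
E
```

```text
t: 2.02
tcp_pos: [0.528, -0.066, 0.2356]
tool_rot: [1.0, -0.031, -0.004, -0.001]
force: [-0.3, 0.9, -0.5]
finger_gap: -0.004
gripper_force: 0.0
t 2.0167 pt [ 0.5275 -0.0658  0.1626] x-yaw -3.56 z [-0.0077  0.0026 -1.    ] units [ 0.008  -0.0046  0.0251] gap -0.004 F [-0.3  0.9 -0.5]
hinge 357.178569479133 245.40342513737986
eye 361.2652209461065 269.94421228501477
tip 363.4569210600641 240.31950186259093
```

View pics/side1.png

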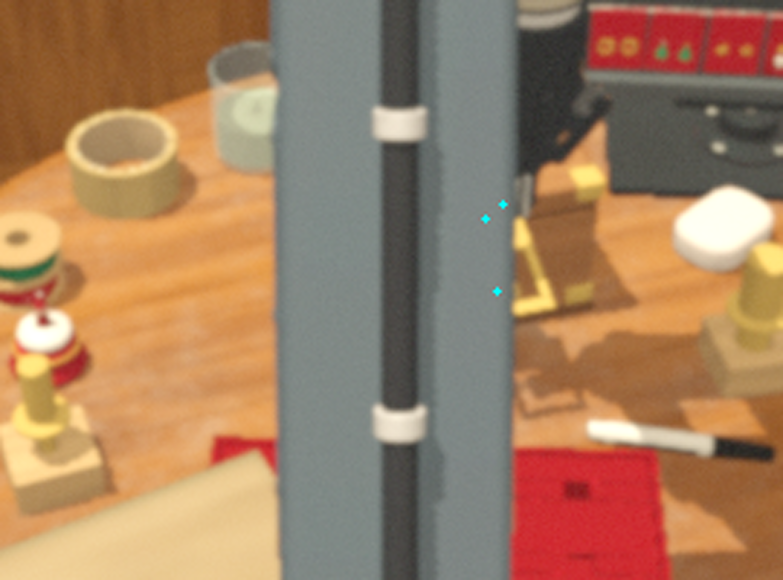

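The arm covers most of the hasp here; only its right side shows, at about (530,290) in the crop. I'll continue by force feedback.

```bash
python3 -m crank '[{"dp":[0.006,-0.004,0],"delta_rot":[0,0,0],"fingers":-1},{"dp":[0,0,0.03],"delta_rot":[0,0,0],"fingers":-1},{"dp":[0,0,0.02],"delta_rot":[0,0,0],"fingers":-1},{"dp":[0,0,0.02],"delta_rot":[0,0,0],"fingers":-1},{"dp":[0,0,0.01],"delta_rot":[0,0,0],"fingers":-1},{"dp":[0,0,0.01],"delta_rot":[0,0,0],"fingers":-1},{"dp":[0,0,0],"delta_rot":[0,0,0],"fingers":-1}]'
python3 -c "
from h import *
go([.5315,-.0637,.113],.073)"
```

```text
t: 2.65
tcp_pos: [0.533, -0.0654, 0.1932]
tool_rot: [0.999, -0.032, -0.001, -0.0]
force: [0.1, 0.4, -0.6]
finger_gap: -0.001
gripper_force: 0.0
t 2.65 pt [ 0.5329 -0.0654  0.1202] x-yaw -3.63 z [-1.2e-03  4.0e-04 -1.0e+00] units [-0.0029 -0.0032  0.0144] gap -0.001 F [ 0.1  0.4 -0.6]
```

```bash
python3 -m crank '[{"dp":[0,0,0.01],"delta_rot":[0,0,0],"fingers":-1},{"dp":[0,-0.002,0.01],"delta_rot":[0,0,0],"fingers":-1},{"dp":[0.006,0,0.004],"delta_rot":[0,0,0],"fingers":-1},{"dp":[0.006,0,0.004],"delta_rot":[0,0,0],"fingers":-1},{"dp":[0.006,0,0.004],"delta_rot":[0,0,0],"fingers":-1},{"dp":[0.006,0,0.002],"delta_rot":[0,0,0],"fingers":-1},{"dp":[0,0,0],"delta_rot":[0,0,0],"fingers":-1}]'
python3 -c "
from h import *
go([.549,-.0637,.103],.073)"
```

```text
t: 3.23
tcp_pos: [0.5456, -0.0651, 0.1765]
tool_rot: [1.0, -0.032, -0.0, -0.0]
force: [-1.0, -1.1, -0.0]
finger_gap: 0.002
gripper_force: 0.4
t 3.2333 pt [ 0.5456 -0.0651  0.1035] x-yaw -3.61 z [-3.e-04  2.e-04 -1.e+00] units [ 0.0066 -0.0032  0.0009] gap 0.002 F [-1.  -1.1 -0. ]
```

```bash
python3 -m crank '[{"dp":[0.004,0,0],"delta_rot":[0,0,0],"fingers":-1},{"dp":[0.004,0,0],"delta_rot":[0,0,0],"fingers":-1},{"dp":[0.002,0,0],"delta_rot":[0,0,0],"fingers":-1},{"dp":[0,0,0],"delta_rot":[0,0,0],"fingers":-1}]'
python3 -c "
from h import *
go([.549,-.0637,.103],.073)"
```

```text
t: 3.57
tcp_pos: [0.5492, -0.0653, 0.1767]
tool_rot: [1.0, -0.031, -0.002, -0.0]
force: [-4.8, -0.0, 0.2]
finger_gap: -0.0
gripper_force: 2.3
t 3.5667 pt [ 0.549  -0.0652  0.1037] x-yaw -3.6 z [-3.1e-03  6.0e-04 -1.0e+00] units [-0.0001 -0.0031  0.0014] gap -0.0 F [-4.8 -0.   0.2]
```

```bash
python3 -m crank '[{"dp":[0.004,0,0],"delta_rot":[0,0,0],"fingers":-1},{"dp":[0.004,0,0],"delta_rot":[0,0,0],"fingers":-1},{"dp":[0,0,0],"delta_rot":[0,0,0],"fingers":-1}]'
python3 -c "
from h import *
go([.549,-.0637,.103],.073)"
```

```text
t: 3.82
tcp_pos: [0.5498, -0.0652, 0.1766]
tool_rot: [1.0, -0.031, -0.006, -0.001]
force: [-12.3, -2.1, 5.9]
finger_gap: -0.004
gripper_force: 6.1
t 3.8167 pt [ 0.549  -0.0651  0.1036] x-yaw -3.54 z [-0.0117  0.0015 -0.9999] units [-0.0001 -0.0028  0.0012] gap -0.004 F [-12.3  -2.1   5.9]
```

```bash
python3 -m crank '[{"dp":[-0.03,0,0],"delta_rot":[0,0,0],"fingers":-1},{"dp":[-0.03,0,0],"delta_rot":[0,0,0],"fingers":-1},{"dp":[0,0,-0.08],"delta_rot":[0,0,0],"fingers":-1},{"dp":[0,0,-0.08],"delta_rot":[0,0,0],"fingers":-1},{"dp":[0,-0.08,0],"delta_rot":[0,0,0],"fingers":1},{"dp":[0,-0.08,0],"delta_rot":[0,0,0],"fingers":1},{"dp":[0,-0.08,0],"delta_rot":[0,0,0],"fingers":1},{"dp":[0,-0.08,0],"delta_rot":[0,0,0],"fingers":1},{"dp":[0,-0.08,0],"delta_rot":[0,0,0],"fingers":1},{"dp":[0,0,0],"delta_rot":[0,0,0],"fingers":1}]'
python3 - <<'E'
from h import *
f=np.load('top0.npz');p=f['p']
print(ray('top',214.4,237.2,.113))
for n in('top','side'):
    p,d=manip.snapshot(n); np.savez(n+'2.npz',p=p,d=d); globals()[n]=p
a=cv2.resize(top[195:300,195:365,::-1],(800,494),interpolation=cv2.INTER_CUBIC)[:300]
a=cv2.resize(top[205:275,195:395,::-1],(800,280),interpolation=cv2.INTER_CUBIC)
b=cv2.resize(side[215:290,170:370,::-1],(800,300),interpolation=cv2.INTER_CUBIC)
cv2.imwrite('pics/c2.png',np.vstack([a,b]))
go([.546,.264,.088],.054)
E
```

```text
t: 4.65
tcp_pos: [0.5382, 0.1423, 0.2581]
tool_rot: [1.0, -0.029, 0.003, -0.002]
force: [0.5, -0.0, -0.3]
finger_gap: 0.848
gripper_force: 0.0
[0.54733644 0.26819194 0.113     ]
t 4.75 pt [0.5381 0.1376 0.2036] x-yaw -3.4 z [ 4.1e-03  2.0e-04 -1.0e+00] units [-2.000e-04 -2.532e-01  2.313e-01] gap 0.993 F [ 0.2 -0.6 -0.1]
```

View pics/c2.png

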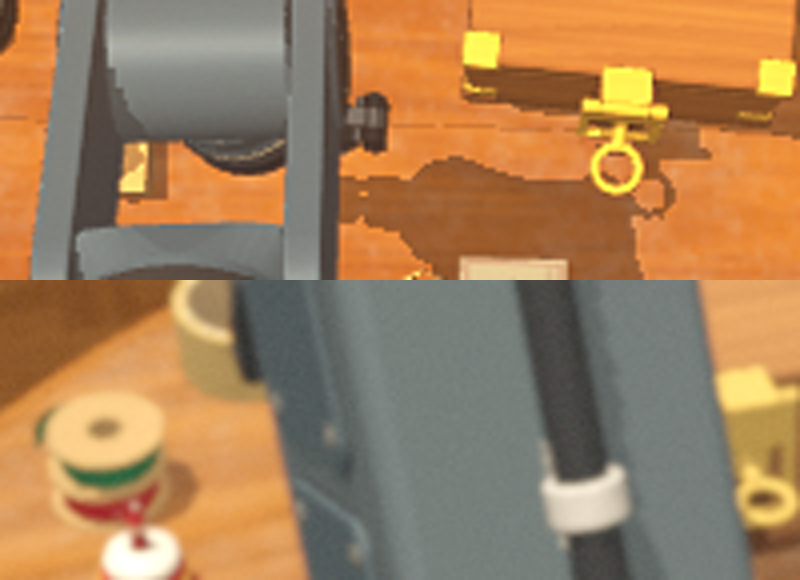

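The top view shows the hasp shut against the batten with the ring clear around (349,246). The side view puts the ring at about (362,269.5), which agrees with my estimate. Next I'll refine the eye and the pin.

```bash
python3 - <<'E'
from h import *
def mask(p,thr=140):
    h=cv2.cvtColor(p,cv2.COLOR_RGB2HSV); return ((h[...,0]>20)&(h[...,0]<34)&(h[...,1]>120)&(h[...,2]>thr)).astype(np.uint8)
def tri(a,b):
    (c,A,o),(c2,A2,o2)=cam('top'),cam('side')
    r=A@[(a[0]-c['cx'])/c['fx'],-(a[1]-c['cy'])/c['fy'],-1]; r2=A2@[(b[0]-c2['cx'])/c2['fx'],-(b[1]-c2['cy'])/c2['fy'],-1]
    s=np.linalg.lstsq(np.c_[r,-r2],o2-o,rcond=None)[0]; P,Q=o+s[0]*r,o2+s[1]*r2; return (P+Q)/2,P-Q
res={}
for n,(x0,y0,x1,y1) in dict(top=(338,236,362,258),side=(350,258,378,284)).items():
    p=np.load(n+'2.npz')['p'][y0:y1,x0:x1]
    q=cv2.resize(p,None,fx=6,fy=6,interpolation=cv2.INTER_CUBIC); m=mask(q)
    cs,h=cv2.findContours(m,cv2.RETR_CCOMP,cv2.CHAIN_APPROX_NONE)
    for c,hh in zip(cs,h[0]):
        if hh[3]>=0 and cv2.contourArea(c)>300:
            M=cv2.moments(c); u,v=(M['m10']/M['m00']+.5)/6-.5+x0,(M['m01']/M['m00']+.5)/6-.5+y0
            print(n,'hole',u,v,cv2.contourArea(c)/36,ray(n,u,v,.086)); res[n]=(u,v)
if len(res)==2: print(tri(res['top'],res['side']))
# knob top & pin
out=[]
for n,(x0,y0,x1,y1) in dict(top=(203,225,238,258),side=(185,280,230,350)).items():
    p=np.load(n+'0.npz')['p'][y0:y1,x0:x1]; k=8 if n=='side' else 12
    out.append(cv2.resize(p[...,::-1],(400,560) ,interpolation=cv2.INTER_CUBIC) if n=='side' else cv2.resize(p[...,::-1],(390,560),interpolation=cv2.INTER_CUBIC))
for nm,(P) in dict(top=[.5473,.2682,.113]).items(): print(proj('side',P),proj('side',[.5473,.2682,.063]))
cv2.imwrite('pics/pin.png',np.hstack(out))
E
```

```text
top hole 348.57415902140673 246.5616184244838 65.09722222222223 [ 0.53273114 -0.06233746  0.086     ]
(np.float64(202.68459693923944), np.float64(293.15033476298254)) (np.float64(205.37395231631), np.float64(311.18053197555014))
```

View pics/pin.png

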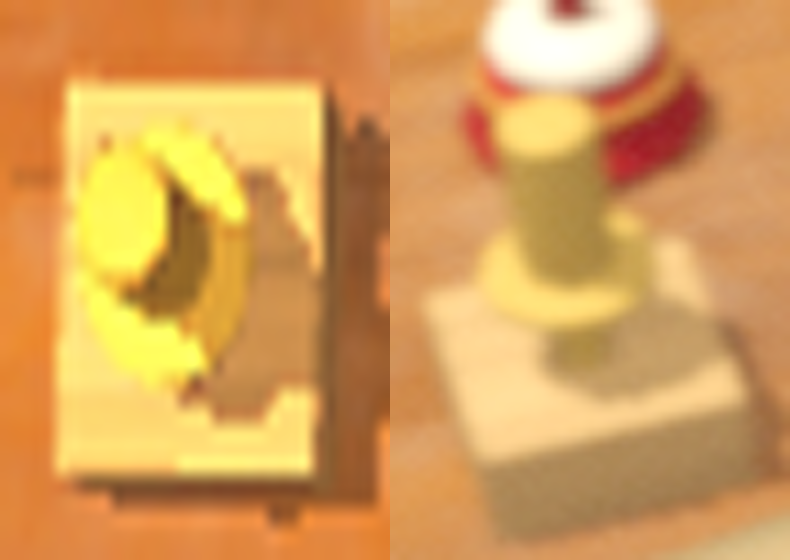

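The knob top is at about (213.5,237.3) in the top view and (202.2,295.4) in the side view.

```bash
cat >>h.py <<'E'
def tri(a,b):
    (c,A,o),(c2,A2,o2)=cam('top'),cam('side')
    r=A@[(a[0]-c['cx'])/c['fx'],-(a[1]-c['cy'])/c['fy'],-1]; r2=A2@[(b[0]-c2['cx'])/c2['fx'],-(b[1]-c2['cy'])/c2['fy'],-1]
    s=np.linalg.lstsq(np.c_[r,-r2],o2-o,rcond=None)[0]; P,Q=o+s[0]*r,o2+s[1]*r2; return (P+Q)/2,P-Q
E
python3 - <<'E'
from h import *
print(ray('top',213.5,237.3,.113),ray('side',202.2,295.4,.113),tri((213.5,237.3),(202.2,295.4)))
print(ray('side',362,269.5,.086),tri((348.57,246.56),(362,269.5)))
go([.5465,.2695,.088],.054)
E
```

```text
[0.54705236 0.27037641 0.113     ] [0.5414753  0.27044039 0.113     ] (array([0.54738198, 0.27058268, 0.10781733]), array([0.00056535, 0.0016048 , 0.00039411]))
[ 0.53125571 -0.06563906  0.086     ] (array([ 0.53188997, -0.06392904,  0.08618936]), array([ 1.64892511e-03,  3.22538288e-03, -1.51455336e-06]))
t 4.75 pt [0.5381 0.1376 0.2036] x-yaw -3.4 z [ 4.1e-03  2.0e-04 -1.0e+00] units [ 1.000e-04 -2.643e-01  2.313e-01] gap 0.993 F [ 0.2 -0.6 -0.1]
```

```bash
python3 -m crank '[{"dp":[0.002,-0.066,0],"delta_rot":[0,0,0],"fingers":1},{"dp":[0,-0.066,0],"delta_rot":[0,0,0],"fingers":1},{"dp":[0,-0.066,0],"delta_rot":[0,0,0],"fingers":1},{"dp":[0,-0.066,0],"delta_rot":[0,0,0],"fingers":1},{"dp":[0,0,0],"delta_rot":[0,0,0],"fingers":1},{"dp":[0,0,0.04],"delta_rot":[0,0,0],"fingers":1},{"dp":[0,0,0],"delta_rot":[0,0,0],"fingers":1}]'
python3 -c "
from h import *
go([.546,.270,.091],.054)"
```

```text
t: 5.33
tcp_pos: [0.5457, 0.2659, 0.2346]
tool_rot: [0.999, -0.032, -0.002, 0.001]
force: [-1.8, -0.0, 0.0]
finger_gap: 1.002
gripper_force: 0.0
t 5.3333 pt [0.5455 0.2659 0.1806] x-yaw -3.66 z [-0.0035 -0.0015 -1.    ] units [ 0.0011 -0.0086  0.1793] gap 1.002 F [-1.8 -0.   0. ]
```

```bash
python3 -m crank '[{"dp":[0.001,-0.008,0.05],"delta_rot":[0,0,0],"fingers":1},{"dp":[0,0,0.05],"delta_rot":[0,0,0],"fingers":1},{"dp":[0,0,0.05],"delta_rot":[0,0,0],"fingers":1},{"dp":[0,0,0.03],"delta_rot":[0,0,0],"fingers":1},{"dp":[0,0,0],"delta_rot":[0,0,0],"fingers":1},{"dp":[0,0,0],"delta_rot":[0,0,0],"fingers":0},{"dp":[0,0,0],"delta_rot":[0,0,0],"fingers":-0.3}]' 40
python3 -c "
from h import *
go([.546,.270,.091],.054)"
```

```text
t: 5.92
tcp_pos: [0.5482, 0.2706, 0.1481]
tool_rot: [0.999, -0.032, 0.001, -0.0]
force: [-0.3, 0.7, -0.3]
finger_gap: 0.75
gripper_force: 0.0
t 5.9167 pt [0.5483 0.2706 0.0941] x-yaw -3.71 z [ 2.1e-03  5.0e-04 -1.0e+00] units [-0.0046  0.0015  0.0063] gap 0.75 F [-0.3  0.7 -0.3]
```

```bash
python3 -m crank '[{"dp":[-0.002,0,0.004],"delta_rot":[0,0,0],"fingers":-0.3},{"dp":[0,0,0],"delta_rot":[0,0,0],"fingers":-0.4},{"dp":[0,0,0],"delta_rot":[0,0,0],"fingers":-1},{"dp":[0,0,0],"delta_rot":[0,0,0],"fingers":-1},{"dp":[0,0,0],"delta_rot":[0,0,0],"fingers":-1},{"dp":[0,0,0],"delta_rot":[0,0,0],"fingers":-1},{"dp":[0,0,0],"delta_rot":[0,0,0],"fingers":-1},{"dp":[0,0,0],"delta_rot":[0,0,0],"fingers":-1}]' 40
python3 -c "
from h import *
go([.546,.270,.091],.054)"
```

```text
t: 6.58
tcp_pos: [0.5464, 0.2717, 0.1458]
tool_rot: [1.0, -0.031, 0.001, -0.0]
force: [-1.1, -0.5, 5.6]
finger_gap: 0.246
gripper_force: 39.1
t 6.5833 pt [0.5465 0.2717 0.0918] x-yaw -3.6 z [ 1.5e-03  4.0e-04 -1.0e+00] units [-0.0008  0.0035  0.0017] gap 0.246 F [-1.1 -0.5  5.6]
```

```bash
python3 -m crank '[{"dp":[0,0,-0.03],"delta_rot":[0,0,0],"fingers":-1},{"dp":[0,0,-0.04],"delta_rot":[0,0,0],"fingers":-1},{"dp":[0,0,-0.06],"delta_rot":[0,0,0],"fingers":-1},{"dp":[0,0,-0.06],"delta_rot":[0,0,0],"fingers":-1},{"dp":[0,0,-0.06],"delta_rot":[0,0,0],"fingers":-1},{"dp":[0,0.04,0],"delta_rot":[0,0,0],"fingers":-1},{"dp":[0,0.06,0],"delta_rot":[0,0,0],"fingers":-1},{"dp":[0,0.06,0],"delta_rot":[0,0,0],"fingers":-1},{"dp":[0,0.06,0],"delta_rot":[0,0,0],"fingers":-1},{"dp":[0,0.06,0],"delta_rot":[0,0,0],"fingers":-1},{"dp":[0,0.06,0],"delta_rot":[0,0,0],"fingers":-1},{"dp":[0,0.06,0],"delta_rot":[0,0,0],"fingers":-1}]'
python3 -c "
from h import *
go([.532,-.064,.21],.054)"
```

```text
t: 7.58
tcp_pos: [0.5327, 0.0707, 0.2695]
tool_rot: [1.0, -0.031, -0.001, -0.0]
force: [1.4, -0.1, -1.3]
finger_gap: 0.244
gripper_force: 39.4
t 7.5833 pt [0.5326 0.0707 0.2155] x-yaw -3.59 z [-0.001  0.    -1.   ] units [0.0157 0.2689 0.011 ] gap 0.244 F [ 1.4 -0.1 -1.3]
```

```bash
python3 - <<'E'
from h import *
for n in('side','top'):
    p,d=manip.snapshot(n); np.savez(n+'3.npz',p=p,d=d); globals()[n]=p
    print(n,proj(n,[[.5326,.0707,.2155],[.5326,.0707,.1315]]))
cv2.imwrite('pics/s3.png',np.hstack([cv2.resize(x[150:330,200:400,::-1],(400,360),interpolation=cv2.INTER_CUBIC) for x in (side,top)]))
E
```

```text
side (array([300.8123047 , 300.98221506]), array([234.93899599, 267.68721441]))
top (array([292.99872649, 294.65664189]), array([239.46044692, 243.67216498]))
```

View pics/s3.png

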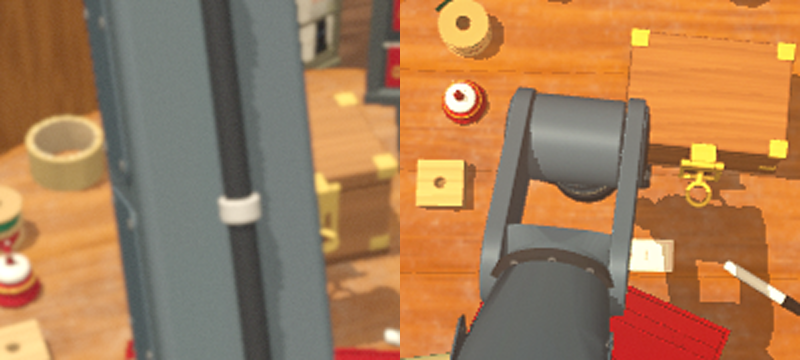

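The top view shows the empty block hole at about (220,241.5). Hole-to-eye in this one camera gives the tool shift directly and cancels calibration bias.

```bash
python3 - <<'E'
from h import *
p=np.load('top3.npz')['p']
g=p.astype(int).sum(2)[236:247,214:227]
q=cv2.resize(p[236:247,214:227],None,fx=8,fy=8,interpolation=cv2.INTER_CUBIC).astype(int).sum(2)
m=(q<0.62*np.median(q)).astype(np.uint8); n,l,s,c=cv2.connectedComponentsWithStats(m); print(np.median(q),s[1:,4]/64)
i=1+np.argmax(s[1:,4]); u,v=(c[i]+.5)/8-.5+[214,236]; h=ray('top',u,v,.030); print(u,v,h)
def hole(f):
    P=np.load(f)['p'][236:258,338:362]; Q=cv2.resize(P,None,fx=6,fy=6,interpolation=cv2.INTER_CUBIC); H=cv2.cvtColor(Q,cv2.COLOR_RGB2HSV)
    M=((H[...,0]>20)&(H[...,0]<34)&(H[...,1]>120)&(H[...,2]>140)).astype(np.uint8)
    cs,hh=cv2.findContours(M,cv2.RETR_CCOMP,cv2.CHAIN_APPROX_NONE)
    for c,k in zip(cs,hh[0]):
        if k[3]>=0 and cv2.contourArea(c)>300:
            x=cv2.moments(c); print('eye',x['m10']/x['m00']/6+338,x['m01']/x['m00']/6+236,cv2.contourArea(c)/36)
            # outer ring circle fit on lower half, from filled outline
            return (x['m10']/x['m00']+.5)/6-.5+338,(x['m01']/x['m00']+.5)/6-.5+236
e=ray('top',*hole('top3.npz'),.086); print(e)
go(np.r_[np.array([.5465,.2717])+e[:2]-h[:2],.215],.054); print(np.array([.5465,.2717])+e[:2]-h[:2])
E
```

```text
605.0 [9.71875]
218.59586012861737 240.47086012861737 [0.54914842 0.27361087 0.03      ]Traceback (most recent call last):
  File "<stdin>", line 16, in <module>
TypeError: Value after * must be an iterable, not NoneType
```

```bash
python3 - <<'E'
from h import *
p=np.load('top3.npz')['p'].astype(int).sum(2)
print(p[234:250,208:232])
print(p[238:256,340:358])
E
```

```text
[[466 589 579 579 580 575 580 577 577 579 580 578 581 582 580 581 582 579
  578 578 581 581 587 577]
 [460 606 595 590 592 593 591 590 590 592 591 591 591 590 590 591 590 591
  590 590 589 590 591 524]
 [505 610 605 602 604 603 603 603 600 602 603 600 603 600 600 598 599 599
  597 599 600 601 600 534]
 [525 615 610 607 605 606 605 606 610 609 607 606 607 607 608 606 605 601
  603 600 599 601 604 537]
 [536 610 605 604 610 610 610 611 615 610 558 501 477 563 600 615 611 611
  610 606 607 608 608 547]
 [547 593 592 592 592 592 592 595 593 498 365 283 303 378 518 603 597 597
  598 597 598 602 602 540]
 [535 585 581 582 581 583 581 580 547 401 290 328 399 453 509 563 585 582
  581 580 582 585 587 521]
 [552 613 607 606 605 602 608 610 579 368 312 419 449 434 484 595 610 609
  606 607 606 608 607 546]
 [550 615 611 609 612 614 612 612 589 395 304 383 406 455 602 608 613 611
  612 615 615 614 613 557]
 [546 612 608 609 610 610 611 613 611 574 417 370 430 487 594 617 614 616
  617 613 615 620 619 557]
 [552 616 613 610 611 612 612 613 615 616 600 572 581 596 612 612 610 611
  610 609 611 61
[... 1167 characters left out ...]
399 359 441 398 255 271]
 [442 449 426 455 409 419 419 432 441 450 431 417 406 366 451 410 269 267]
 [283 283 275 411 406 334 420 428 443 443 428 419 395 369 449 350 268 268]
 [293 288 310 411 459 323 275 307 432 429 431 393 280 426 456 338 286 285]
 [293 290 291 343 450 439 333 290 284 314 425 298 376 444 426 426 426 427]
 [295 292 290 300 348 437 448 400 358 347 372 419 470 413 375 415 414 435]
 [296 289 285 285 293 338 424 479 484 482 486 451 399 280 278 274 298 430]
 [294 281 290 291 289 282 277 319 366 367 352 311 277 283 289 283 275 272]
 [279 284 287 289 294 291 287 283 288 289 292 293 288 294 293 281 277 281]
 [282 284 289 292 292 291 288 291 290 297 300 302 310 304 298 293 285 289]]
```

```bash
python3 - <<'E'
from h import *
h=ray('top',219.3,240.8,.032); e=ray('top',348.75,246.7,.086); print(h,e)
T=np.array([.5465,.2717])+e[:2]-h[:2]; print(T); go(np.r_[T,.215],.054)
E
```

```text
[0.54808357 0.27136773 0.032     ] [ 0.53238959 -0.06278217  0.086     ]
[ 0.53080602 -0.0624499 ]
t 7.6833 pt [0.533  0.0682 0.2155] x-yaw -3.88 z [-0.0013 -0.0014 -1.    ] units [0.0134 0.261  0.0013] gap 0.249 F [ 0.5  0.7 -0.5]
```

```bash
python3 -m crank '[{"dp":[0.003,0.052,0],"delta_rot":[0,0,0],"fingers":-1},{"dp":[0.003,0.052,0],"delta_rot":[0,0,0],"fingers":-1},{"dp":[0.003,0.052,0],"delta_rot":[0,0,0],"fingers":-1},{"dp":[0.003,0.052,0],"delta_rot":[0,0,0],"fingers":-1},{"dp":[0.001,0.05,0],"delta_rot":[0,0,0],"fingers":-1},{"dp":[0,0,0],"delta_rot":[0,0,0],"fingers":-1},{"dp":[0,0,0],"delta_rot":[0,0,0],"fingers":-1},{"dp":[0,0,0],"delta_rot":[0,0,0],"fingers":-1}]'
python3 -c "
from h import *
go([.531,-.063,.215],.054)"
```

```text
t: 8.35
tcp_pos: [0.5314, -0.0564, 0.2695]
tool_rot: [1.0, -0.032, -0.001, -0.001]
force: [-0.9, 0.8, -0.6]
finger_gap: 0.245
gripper_force: 39.7
t 8.35 pt [ 0.5314 -0.0563  0.2155] x-yaw -3.62 z [-0.0011  0.0011 -1.    ] units [0.0001 0.0134 0.001 ] gap 0.245 F [-0.9  0.8 -0.6]
```

```bash
python3 -m crank '[{"dp":[0,0.013,0],"delta_rot":[0,0,0],"fingers":-1},{"dp":[0,0,0],"delta_rot":[0,0,0],"fingers":-1},{"dp":[0,0,0.03],"delta_rot":[0,0,0],"fingers":-1},{"dp":[0,0,0.03],"delta_rot":[0,0,0],"fingers":-1},{"dp":[0,0,0.02],"delta_rot":[0,0,0],"fingers":-1},{"dp":[0,0,0.02],"delta_rot":[0,0,0],"fingers":-1},{"dp":[0,0,0],"delta_rot":[0,0,0],"fingers":-1},{"dp":[0,0,0],"delta_rot":[0,0,0],"fingers":-1}]'
python3 - <<'E'
from h import *
go([.531,-.063,.123],.054)
p,d=manip.snapshot('side'); cv2.imwrite('pics/s4.png',cv2.resize(p[220:300,310:430,::-1],(780,520),interpolation=cv2.INTER_CUBIC))
E
```

```text
t: 9.02
tcp_pos: [0.5312, -0.0635, 0.2194]
tool_rot: [1.0, -0.031, -0.001, -0.0]
force: [0.5, -0.2, -1.1]
finger_gap: 0.246
gripper_force: 39.6
t 9.0167 pt [ 0.5311 -0.0634  0.1654] x-yaw -3.6 z [-1.2e-03  4.0e-04 -1.0e+00] units [-0.0001 -0.0008  0.0849] gap 0.246 F [ 0.5 -0.2 -1.1]
```

View pics/s4.png

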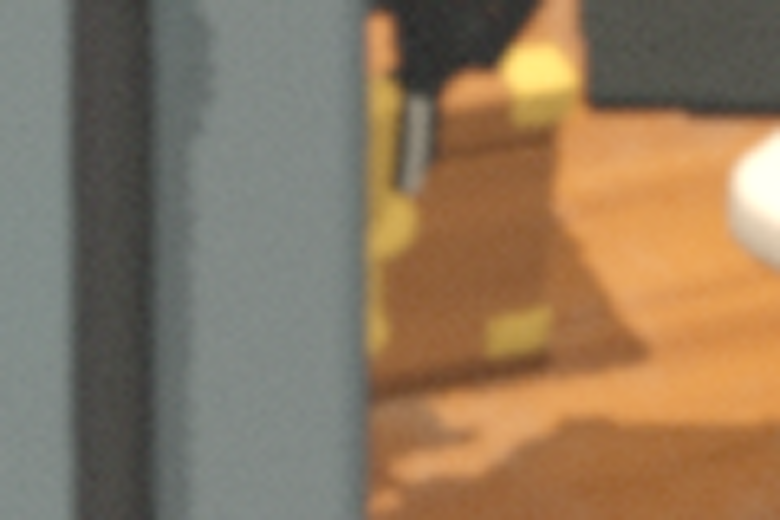

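The crop shows the gripped knob and collar's right edge at about (390,230), with the arm hiding the tip. There is no contact force with the tip at ring level, so I'll descend slowly.

```bash
python3 -m crank '[{"dp":[0,0,0.012],"delta_rot":[0,0,0],"fingers":-1},{"dp":[0,0,0.012],"delta_rot":[0,0,0],"fingers":-1},{"dp":[0,0,0.012],"delta_rot":[0,0,0],"fingers":-1},{"dp":[0,0,0],"delta_rot":[0,0,0],"fingers":-1}]'
python3 -c "
from h import *
go([.531,-.063,.123],.054)"
```

```text
t: 9.4
tcp_pos: [0.5306, -0.0636, 0.2008]
tool_rot: [0.999, -0.032, -0.001, -0.0]
force: [-0.0, 0.0, -1.7]
finger_gap: 0.247
gripper_force: 39.6
t 9.4 pt [ 0.5305 -0.0636  0.1468] x-yaw -3.62 z [-2.2e-03  7.0e-04 -1.0e+00] units [ 0.001  -0.0012  0.0475] gap 0.247 F [-0.   0.  -1.7]
```

```bash
python3 -m crank '[{"dp":[0,0,0.012],"delta_rot":[0,0,0],"fingers":-1},{"dp":[0,0,0.012],"delta_rot":[0,0,0],"fingers":-1},{"dp":[0,0,0.012],"delta_rot":[0,0,0],"fingers":-1},{"dp":[0,0,0.006],"delta_rot":[0,0,0],"fingers":-1},{"dp":[0,0,0],"delta_rot":[0,0,0],"fingers":-1}]'
python3 -c "
from h import *
go([.531,-.063,.123],.054)"
```

```text
t: 9.82
tcp_pos: [0.5308, -0.0636, 0.1799]
tool_rot: [1.0, -0.032, -0.001, -0.0]
force: [0.2, 0.5, -0.6]
finger_gap: 0.249
gripper_force: 39.7
t 9.8167 pt [ 0.5307 -0.0636  0.1259] x-yaw -3.62 z [-1.9e-03  6.0e-04 -1.0e+00] units [ 0.0005 -0.0012  0.0058] gap 0.249 F [ 0.2  0.5 -0.6]
```

```bash
python3 -m crank '[{"dp":[0,0,0.003],"delta_rot":[0,0,0],"fingers":-1},{"dp":[0,0,0.003],"delta_rot":[0,0,0],"fingers":-1},{"dp":[0,0,0],"delta_rot":[0,0,0],"fingers":-1}]'
python3 -c "
from h import *
go([.531,-.063,.123],.054)"
```

```text
t: 10.07
tcp_pos: [0.5315, -0.0638, 0.1781]
tool_rot: [1.0, -0.032, 0.0, 0.0]
force: [-0.3, 0.6, -0.2]
finger_gap: 0.246
gripper_force: 39.8
t 10.0667 pt [ 0.5315 -0.0639  0.1241] x-yaw -3.62 z [ 5.e-04 -2.e-04 -1.e+00] units [-0.0011 -0.0016  0.0022] gap 0.246 F [-0.3  0.6 -0.2]
```

```bash
python3 -m crank '[{"dp":[0,0,0.003],"delta_rot":[0,0,0],"fingers":-1},{"dp":[0,0,0.003],"delta_rot":[0,0,0],"fingers":-1},{"dp":[0,0,0],"delta_rot":[0,0,0],"fingers":-1}]'
python3 -c "
from h import *
go([.531,-.063,.123],.054)"
```

```text
t: 10.32
tcp_pos: [0.5315, -0.0639, 0.1773]
tool_rot: [1.0, -0.031, 0.001, 0.0]
force: [-5.1, -0.5, 15.8]
finger_gap: 0.251
gripper_force: 41.4
t 10.3167 pt [ 0.5315 -0.0639  0.1233] x-yaw -3.6 z [ 1.4e-03 -7.0e-04 -1.0e+00] units [-0.0012 -0.0017  0.0005] gap 0.251 F [-5.1 -0.5 15.8]
```

The collar is seated: 15.8 N at the expected height. I'll ease the load, release and rise.

```bash
python3 -m crank '[{"dp":[0,0,-0.003],"delta_rot":[0,0,0],"fingers":-0.4},{"dp":[0,0,0],"delta_rot":[0,0,0],"fingers":0},{"dp":[0,0,0],"delta_rot":[0,0,0],"fingers":0.3},{"dp":[0,0,0],"delta_rot":[0,0,0],"fingers":0.3},{"dp":[0,0,-0.03],"delta_rot":[0,0,0],"fingers":0.3},{"dp":[0,0,-0.05],"delta_rot":[0,0,0],"fingers":0.3},{"dp":[0,0,-0.06],"delta_rot":[0,0,0],"fingers":0.3},{"dp":[0,0,-0.06],"delta_rot":[0,0,0],"fingers":0.3},{"dp":[0,-0.07,0],"delta_rot":[0,0,0],"fingers":0.3},{"dp":[0,-0.07,0],"delta_rot":[0,0,0],"fingers":0.3},{"dp":[0,-0.07,0],"delta_rot":[0,0,0],"fingers":0.3},{"dp":[0,-0.07,0],"delta_rot":[0,0,0],"fingers":0.3}]'
python3 -m crank '[{"dp":[0,-0.07,0],"delta_rot":[0,0,0],"fingers":0.3},{"dp":[0,-0.07,0],"delta_rot":[0,0,0],"fingers":0.3},{"dp":[0,-0.07,0],"delta_rot":[0,0,0],"fingers":0.3},{"dp":[0,0,0],"delta_rot":[0,0,0],"fingers":0.3},{"dp":[0,0,0],"delta_rot":[0,0,0],"fingers":0.3}]'
python3 - <<'E'
from h import *
I=[]
for n,(y,x) in dict(top=(210,300),side=(210,310)).items():
    p,d=manip.snapshot(n); I.append(cv2.resize(p[y:y+100,x:x+130,::-1],(400,308),interpolation=cv2.INTER_CUBIC))
cv2.imwrite('pics/f.png',np.hstack(I)); go([.53,.17,.2],.054)
E
```

```text
t: 11.32
tcp_pos: [0.54, 0.0771, 0.2764]
tool_rot: [0.999, -0.032, -0.0, -0.0]
force: [-0.0, -0.3, 0.1]
finger_gap: 0.646
gripper_force: 0.0
t: 11.73
tcp_pos: [0.5463, 0.1825, 0.2758]
tool_rot: [1.0, -0.03, -0.0, 0.0]
force: [-0.5, 0.1, 0.4]
finger_gap: 0.652
gripper_force: 0.0
t 11.8333 pt [0.5464 0.1802 0.2219] x-yaw -3.6 z [-1.1e-03 -8.0e-04 -1.0e+00] units [-0.0314  0.0224  0.0439] gap 0.649 F [-0.5 -0.3  0.4]
```

View pics/f.png

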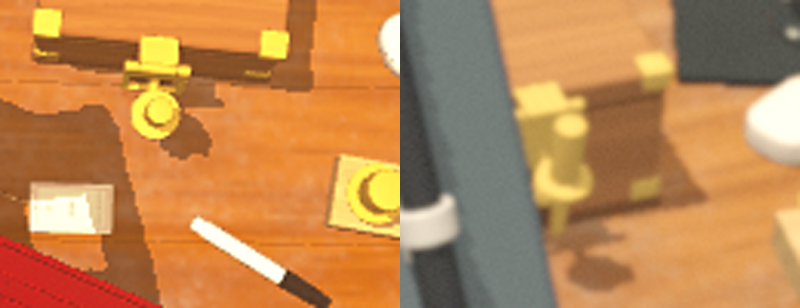

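The pin stands upright in the eye with its collar on the ring (top crop (157,115), side crop (565,180)). The hasp is shut behind it and the stout pin is still in its block.

```bash
python3 -c "
from station import manip
print(manip.sign_off())"
```

```text
the job is handed in; nothing more can be done
None
```

The chest is fastened: the hasp is shut flat against the front, the slim pin is seated in the eye with its collar on the ring, the stout pin was not touched, and I handed the job in at about 11.8 s.

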